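Work a seized T-handled locking pin out of a circuit trainer's clamp block

ROBOT

A 6-joint arm with a two-finger parallel gripper is mounted at the origin on the work surface. World frame = base frame: x ahead of the robot, y to its left, z up, the work surface at z = 0. Lengths are in mm, angles in degrees, forces in N, time in s.
With the tool pointing down it reaches from about 350 to 850 mm from the base axis. Payload 8.1 kg.
Tool frame: the origin (TCP) lies between the finger pads; the fingertips stand 22 mm ahead of it and the grasp point (between the pads) lies 3 mm ahead of it; z points along the fingers, y is the line along which they close (so a half turn about z gives the same grasp; the last joint's range is limited). The gripper opens to 85 mm and grips with 20 to 120 N. Pads are 22 mm wide; open, the fingers measure 114 mm over their backs; the gripper's body (76 mm by 85 mm) begins 54 mm behind the grasp point. The pads swing forward as they close: fully open they stand 13 mm farther back than shut.
Start: joints at [-72.731, 7.471, 85.268, -0, 87.261, -4.893], TCP at [226.356, -555.669, 253.292] pointing down, gripper open.
Joint ranges: [-169.43, 169.43], [-51.17, 129.36], [1.28, 143.12], [-76.62, 256.62], [0, 156.53], [-152.29, 152.29]. Speed limits (degrees/s): [136.94, 136.94, 159.86, 180, 180, 180].

INTERFACE

Orientations are given as [roll, pitch, yaw] about the fixed x, y, z axes, in that order (R = Rz(yaw) Ry(pitch) Rx(roll)).
In Python, from bench import r, vision gives the robot as it stands.
- The arm moves only by the tool step_arm, never from a script. Its argument "targets" is a list that holds one entry, the list of rows, each a list of 6 numbers: the shift along the world's x, y, z in mm, then the turn, a rotation vector about the world's x, y, z in rad. In form: [[[x, y, z, rx, ry, rz], ...]]. A call has 1 to 12 rows; each row is the pose to reach, as a shift and turn from the pose commanded when the call began; what a row does not reach only later rows make up. A row lasts 1/12 s, in which the tool goes at most 41.7 mm and 7.16 degrees, less where a joint would pass 70% of its speed; a pose out of reach is approached as far as the arm can. A call with a gripper value outside its range is refused whole. "fingers" is the gripper's target within -1 to 1 (shut at 1, half-way at 0, fully open at -1), set as the call begins (left out, the last holds). The fingers move at their own pace and stop on an object; "newtons" is the grip in N (left out, the last holds). Time passes only in rows, so rows that repeat a pose let the fingers close. It gives the time, the measured TCP pose, the force, the opening and the grip force at its end, in the units of the state.
- r.sense(): the state, without advancing time (a new reading comes with each control period).
- vision.snapshot(name): name is "scene" or "top" or "wrist"; returns a dict with "img" (384x512x3 uint8, blue, green, red), "mtx" (3x3 intrinsics, pixels), "eye" and "attitude" of the camera in the world. Camera axes: x right, y up, looking along -z (the intrinsics and any distortion apply to the point x, -y, -z); pixel columns grow to the right and rows downward; lengths in mm; the calibration is good to about 2 mm. A picture is of the moment at which its call begins. There is no depth.
- r.hand_in(): hands the job in; it is judged then, once.
The state is a dict: "time": time; "joint_pos": joint angles; "qd": joint speeds; "joint_efforts": joint torques, N m; "tool_pos": TCP position; "tcp_rot": TCP orientation; "ft_force": force on the tool from outside, world axes, zero at the start; "wrist_torque": the same for the moment, N m; "finger_gap": finger opening in mm; "grip_force": force on a finger pad.
Only numpy, scipy, OpenCV 4.12 (cv2) and the standard library are available. Lean on these libraries where they do the work, as an engineer would, in place of code of your own. Each camera call takes 0.05 s, during which the arm holds its last target. There are 200 camera calls.

TASK

The T-handled locking pin has seized in its clamp block at the edge of the circuit board trainer. Grip its crossbar and work it loose, pulling up while you twist it: first at least 20 degrees clockwise (seen from above), then back until it is at least 20 degrees to the other side of where it started, gaining about 10 mm with each of these two twists, and only then draw it right out. Lower it into the empty grey parts tray before letting go, and leave the round-headed pin in its block.

Things in the scene. Friction and masses are not known exactly. Their poses are not given: they have to be found in the camera images.
- pin: Seized pin, plain steel, about 130 g, upright, 40 mm deep in its bore. Round shank, diameter 12 mm, 62 mm long; on top a crossbar 56 mm long, 14 mm wide, 14 mm high (22 mm of shank shows below it). Origin: centre of the shank's lower end; z up the shank; x along the crossbar, whose middle is at z = 69 mm. Resists a straight pull with 10 to 17 N, less while being turned, and turning with about 0.1 N m; no stops.
- pin_end (a point): The centre of the end face of the seized pin's crossbar, at x = 28 mm, z = 69 mm in the pin's frame.
- seized_block: Aluminium clamp block holding the seized pin: 40 x 40 mm, 48 mm tall, fixed, at the robot's side of the circuit trainer. Origin: centre of its underside, at table height; z is the axis of the bore, open at the top, floor at z = 8 mm. At the start the pin's x is along the block's x. A like block 140 mm to its left or right holds the round-headed pin.
- tray: The empty grey open parts tray, fixed to the table: 180 mm (x) by 160 mm (y) outside, 28 mm high, walls and floor 4 mm. Origin: centre of its underside.
- round_pin: The other pin, to be left alone: plain steel, shank 11 mm in diameter and 62 mm long, standing loosely in the other block, with a round head 28 mm in diameter and 14 mm high, its top 84 mm above the table. Origin: centre of the shank's lower end, 8 mm above the table; z up.
Mind the look-alikes: they are no part of the job. Leave any green or pink look-alike of the pin alone. What is shaped like the seized_block but red is not meant.

How it is judged (in metres and radians):
On the way, in this order (a step that is already met when the one before it is completed fails the run):
1. the seized pin has been turned at least 13 degrees clockwise (seen from above) and drawn up at least 2 mm, while still in its bore (y of pin_end in the frame of seized_block below -0.0064 m and z of pin in the frame of seized_block between 0.01 and 0.046 m and horizontal distance between pin and seized_block below 0.004 m), for 0.05 s.
2. it has then been turned back to at least 13 degrees counter-clockwise of its starting direction and drawn up at least 6 mm in all, while still in its bore (y of pin_end in the frame of seized_block above 0.0064 m and z of pin in the frame of seized_block between 0.014 and 0.046 m and horizontal distance between pin and seized_block below 0.004 m), for 0.05 s.
3. the pin, still in the fingers, has its lower end inside the tray, less than 35 mm above the tray's underside (x of pin in the frame of tray between -0.086 and 0.086 m and y of pin in the frame of tray between -0.076 and 0.076 m and z of pin in the frame of tray below 0.035 m and contact force between the fingers and pin above 0.5 N), for 0.05 s.
At the end, for the whole second after the job is handed in: The seized pin is released and at rest in the tray, lying, leaning or standing, its lower end inside the tray's walls and less than 35 mm above the tray's underside, and the round-headed pin is within 15 mm of where it started (x of pin in the frame of tray between -0.086 and 0.086 m and y of pin in the frame of tray between -0.076 and 0.076 m and z of pin in the frame of tray below 0.035 m and linear speed of pin below 0.03 m/s and distance of round_pin from where it was at the start of the episode below 0.015 m and contact force between the fingers and pin below 0.1 N); the robot touches nothing.
It fails at once if the round-headed pin is moved by more than 15 mm (distance of round_pin from where it was at the start of the episode above 0.015 m).
It also fails if it takes over 40 s, if anything falls off the work surface, if the arm or the gripper's body presses on something with over 40 N, if the wrist force passes 120 N, or if a joint passes its speed limit or range.

## Working session

There is one attempt and no reset: what is moved stays moved. The work goes in short steps, Python scripts to look and compute and a tool call to move; the robot and the scene stay as the last step left them, time stands still between calls to the robot, and variables do not carry over. Pictures are saved under pics/ and viewed, at most 13 in all, crops included, and the job is handed in when it is done.

Besides the shell and the picture viewer there is one more tool, called after ">>>" as name(argument=value, ...) on one line, values as JSON. step_arm: Moves the arm, as the interface text tells. Its arguments: {"type":"object","properties":{"targets":{"type":"array"},"fingers":{"type":"number"},"newtons":{"type":"number"}},"required":["targets"]}

```bash
mkdir -p pics; cat > h.py <<'E'
import numpy as np, cv2
from bench import r, vision
from scipy.spatial.transform import Rotation as Ro
def rot(a):
    a=np.array(a,float)
    return a if a.shape==(3,3) else (Ro.from_quat(a) if a.size==4 else Ro.from_euler('xyz',a,degrees=True)).as_matrix()
def ray(s,u,v):
    d=np.linalg.inv(s['mtx'])@[u,v,1]; d=rot(s['attitude'])@[d[0],-d[1],-d[2]]
    return np.array(s['eye'],float),d/np.linalg.norm(d)
def plane(s,u,v,z):
    o,d=ray(s,u,v); return o+d*(z-o[2])/d[2]
def proj(s,p):
    q=rot(s['attitude']).T@(np.array(p,float)-s['eye']); w=np.array(s['mtx'])@[q[0],-q[1],-q[2]]; return w[:2]/w[2]
def tri(a,b):
    A=np.zeros((3,3));B=np.zeros(3)
    for o,d in (a,b):
        P=np.eye(3)-np.outer(d,d);A+=P;B+=P@o
    return np.linalg.solve(A,B)
E
python3 - <<'E'
from h import *
import pickle
S={}
for n in ("scene","top"):
    s=vision.snapshot(n);S[n]=s;print(n,{k:s[k] for k in s if k!='img'})
    cv2.imwrite(f'pics/{n}0.png',cv2.resize(s['img'],(800,600),interpolation=cv2.INTER_CUBIC))
pickle.dump(S,open('s0.pkl','wb'));print(r.sense())
E
```

```text
scene {'mtx': array([[365.18225321,   0.        , 264.16830561],
       [  0.        , 365.18225321, 188.03004057],
       [  0.        ,   0.        ,   1.        ]]), 'eye': array([930.5301243 , 346.64077453, 533.1729814 ]), 'attitude': array([ 48.02792588,  -0.64089771, 128.02723441])}
top {'mtx': array([[408.15927198,   0.        , 259.04354351],
       [  0.        , 408.15927198, 191.71046355],
       [  0.        ,   0.        ,   1.        ]]), 'eye': array([ 348.10709375,   69.85611952, 1041.26978892]), 'attitude': array([  9.58999192,  -1.94206345, -90.52509482])}
{'time': 0.1, 'joint_pos': array([-7.27305144e+01,  7.50915127e+00,  8.53237115e+01,  1.47313871e-03,
        8.72620670e+01, -4.89316181e+00]), 'qd': array([ 0.07860439,  0.03315737, -0.17264091, -0.08344961, -0.05186854,
        0.0962311 ]), 'joint_efforts': array([ 1.25637929e-03, -5.70951104e+01, -5.01942980e+01, -2.03616728e-04,
        8.02969647e-03, -1.50684048e-05]), 'tool_pos': array([ 226.23248048, -555.21584019,  252.35985837]), 'tcp_rot': array([-1.79905542e+02, -9.56329504e-03,  2.21625679e+01]), 'ft_force': array([8.92945764e-01, 6.62136723e-02, 7.22092674e-04]), 'wrist_torque': array([-0.00968654, -0.02893293, -0.0230254 ]), 'grip_force': 0.0, 'finger_gap': 85.2700381818531}
```

View pics/scene0.png

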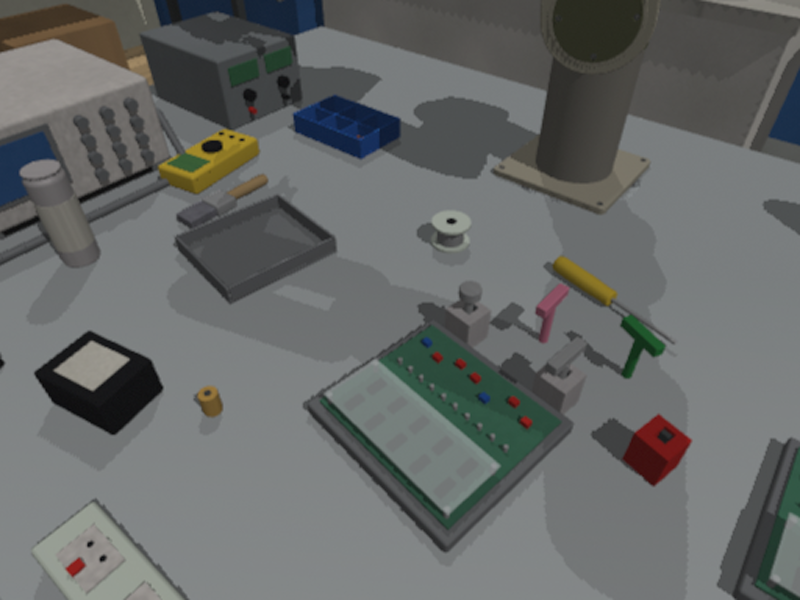

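View pics/top0.png

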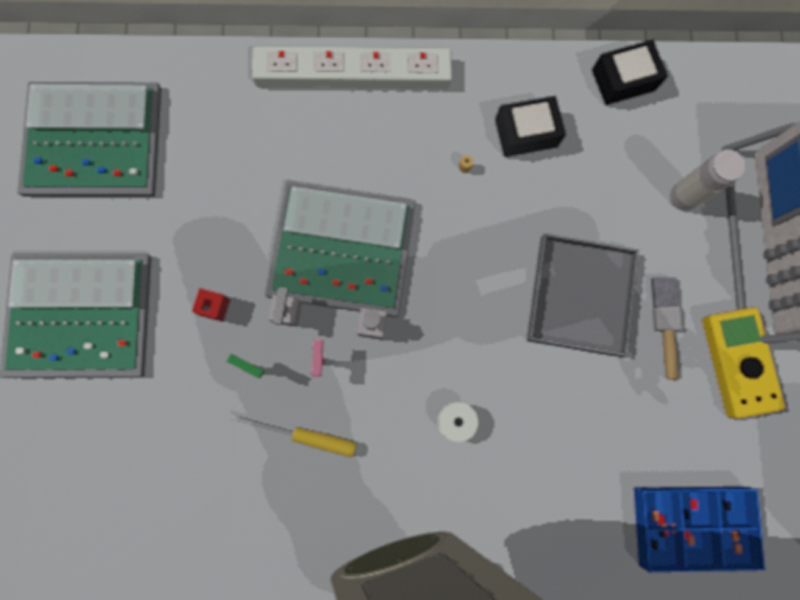

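The scene shows these candidates (800x600 pixels):
- **Steel T-pin:** grey, in the grey block, at scene (566,360) and top (287,305).
- **Pink T:** scene (548,310).
- **Green T:** scene (640,345).
- **Red block:** scene (657,450).
- **Round-headed pin:** scene (470,295) and top (372,318).
- **Tray:** scene (255,245) and top (583,295).

The steel T in the grey block fits the description. I'll confirm it in an enlarged crop.

```bash
python3 - <<'E'
from h import *
import pickle
S=pickle.load(open('s0.pkl','rb'))
a=S['scene']['img'][170:270,270:400]; b=S['top']['img'][170:230,160:270]
a=cv2.resize(a,(520,400),interpolation=cv2.INTER_CUBIC)[:,:400]  # x4
a=cv2.resize(S['scene']['img'][175:270,320:385],None,fx=6,fy=6,interpolation=cv2.INTER_CUBIC)
b=cv2.resize(S['top']['img'][175:220,165:230],None,fx=6,fy=6,interpolation=cv2.INTER_CUBIC)
o=np.zeros((570,790,3),np.uint8);o[:a.shape[0],:390]=a;o[:b.shape[0],400:790]=b
cv2.imwrite('pics/crop.png',o)
t=S['top']
print(plane(t,287/1.5625,300/1.5625,77),plane(t,372/1.5625,318/1.5625,84))
print([plane(t,u/1.5625,v/1.5625,28).round() for u,v in((541,236),(638,250),(628,355),(530,341))])
E
```

```text
[510.73329594 215.28919211  77.        ] [481.48967501  85.76558399  84.        ]
[array([ 625., -192.,   28.]), array([ 601., -353.,   28.]), array([ 427., -324.,   28.]), array([ 451., -167.,   28.])]
```

View pics/crop.png

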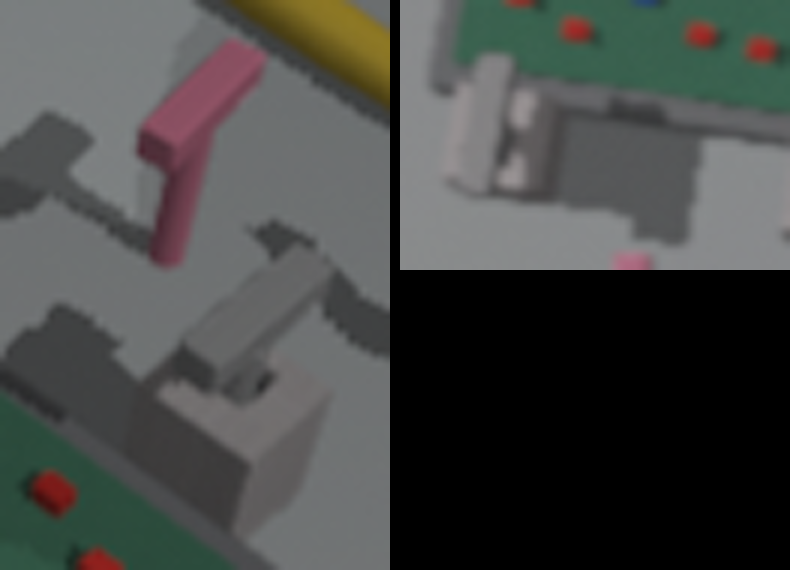

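The crop confirms it. The grey steel T sits in the light-grey block, with the bar's middle at crop (257,304), and the pink T stands free on the table. Next I triangulate and start moving.

```bash
python3 - <<'E'
from h import *
import pickle
S=pickle.load(open('s0.pkl','rb'));s,t=S['scene'],S['top']
c=lambda u,v:(320+u/6,175+v/6)
d=lambda u,v:(165+(u-400)/6,175+v/6)
print('bar',tri(ray(s,*c(257,304)),ray(t,*d(485,122))))
a,b=plane(t,*d(493,58),84),plane(t,*d(475,188),84);print('ends',a,b,np.linalg.norm(a-b),np.degrees(np.arctan2(*(a-b)[1::-1])))
k=1.5625
print('round',tri(ray(s,470/k,288/k),ray(t,372/k,318/k)))
print('pink',tri(ray(s,553/k,297/k),ray(t,318/k,358/k)),'green',tri(ray(s,642/k,333/k),ray(t,245/k,366/k)))
for p,q in (((177,242),(541,236)),((280,198),(638,250)),((335,242),(628,355)),((232,299),(530,341))): 
    for p2 in((177,242),(280,198),(335,242),(232,299)):
        x=tri(ray(s,p2[0]/k,p2[1]/k),ray(t,q[0]/k,q[1]/k)); 
        e=np.linalg.norm(proj(t,x)-np.array(q)/k)
        if e<3: print('tray',q,p2,x.round(1),e.round(2))
E
```

```text
bar [501.92756346 226.11838179  80.12644068]
ends [527.21269103 222.10824879  84.        ] [475.45007855 227.93914751  84.        ] 52.08999357286484 -6.427099121334745
round [481.19101641  87.06436702  81.39941324]
pink [422.03906102 168.87263032  71.32823785] green [411.29485349 277.25185858  69.92584238]
tray (541, 236) (232, 299) [ 629.  -196.1    7.1] 0.79
tray (638, 250) (177, 242) [ 602.6 -357.2   12.8] 1.11
tray (628, 355) (280, 198) [ 425.8 -325.8   15.9] 1.6
tray (530, 341) (335, 242) [ 452.3 -170.    12.3] 0.15
```

>>> step_arm(targets=[[[13,35,0,0,0,0.119],[26,70,0,0,0,0.238],[39,105,0,0,0,0.357],[52,140,0,0,0,0.476],[65,175,0,0,0,0.595],[78,210,0,0,0,0.714],[91,245,0,0,0,0.833],[104,280,0,0,0,0.952],[117,315,0,0,0,1.071],[130,350,0,0,0,1.19],[143,385,0,0,0,1.309]]], fingers=-1)

```text
time: 1.02
tool_pos: [369.4, -168.9, 253.1]
tcp_rot: [-180.0, -0.0, 97.5]
ft_force: [0.8, -0.1, 0.1]
finger_gap: 85.7
grip_force: 0.0
```

>>> step_arm(targets=[[[12,36,0,0,0,0.119],[24,72,0,0,0,0.238],[36,108,0,0,0,0.357],[48,144,0,0,0,0.476],[60,180,0,0,0,0.595],[72,216,0,0,0,0.714],[84,252,0,0,0,0.833],[96,288,0,0,0,0.952],[108,324,0,0,0,1.071],[120,360,0,0,0,1.19],[132,395,0,0,0,1.309],[132,395,0,0,0,1.309]]])

```text
time: 2.02
tool_pos: [501.5, 229.6, 251.6]
tcp_rot: [179.9, -0.1, 172.8]
ft_force: [-0.2, -0.1, 0.3]
finger_gap: 85.2
grip_force: 0.0
```

```bash
python3 - <<'E'
from h import *
import pickle
s=vision.snapshot('wrist');pickle.dump(s,open('w1.pkl','wb'));print(s['mtx'],s['eye'],s['attitude'],proj(s,[502,226,84]))
cv2.imwrite('pics/w1.png',cv2.resize(s['img'],(800,600),interpolation=cv2.INTER_CUBIC))
q=r.sense();print(q['joint_pos'].round(1),q['tool_pos'],q['tcp_rot'])
E
```

```text
[[276.08276977   0.         253.36221618]
 [  0.         276.08276977 187.7103646 ]
 [  0.           0.           1.        ]] [431.7983228  237.4239256  374.18570359] [-1.59235152e+01 -6.35044800e-02  8.28307075e+01] [250.68509832 177.29622649]
[ 19.   -0.1  93.3   0.   86.9 -63.5] [501.01192365 227.08639882 251.78523285] [-1.79967709e+02 -1.36631189e-01  1.72470523e+02]
```

View pics/w1.png

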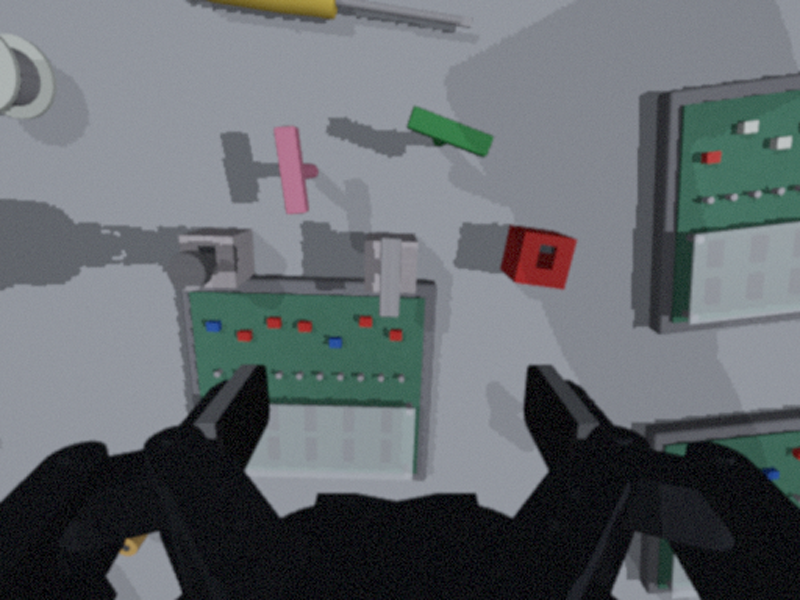

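```bash
python3 - <<'E'
from h import *
import pickle
s=pickle.load(open('w1.pkl','rb'));S=pickle.load(open('s0.pkl','rb'));t=S['top']
k=1.5625
a,b=plane(s,391.5/k,238/k,84),plane(s,390/k,316/k,84);print(a,b,np.linalg.norm(a-b),np.degrees(np.arctan2(*(b-a)[1::-1])),(a+b)/2)
d=lambda u,v:(165+(u-400)/6,175+v/6)
c=lambda u,v:(320+u/6,175+v/6)
print(tri(ray(s,390.5/k,277/k),ray(t,*d(485,122))),tri(ray(s,390.5/k,277/k),ray(S['scene'],*c(257,304))))
g=s['img'].mean(2).astype(int)
print(g[148:208:3,230:272])
x=cv2.resize(s['img'][140:215,220:290],None,fx=8,fy=8,interpolation=cv2.INTER_CUBIC);cv2.imwrite('pics/w1c.png',x)
E
```

```text
[475.10895247 229.32219103  84.        ] [530.09458021 221.17619592  84.        ] 55.58575801445681 -8.426944743448518 [502.60176634 225.24919347  84.        ]
[502.10066948 225.02944209  82.21737366] [502.40530125 226.08292723  80.93483272]
[[104 106 113 127 132 128 117 119 127 127 123 117 117 119 119 117 117 119
  120 137 135 141 142 147 149 148 144 147 143 146 143 146 147 146 147 149
  151 152 151 152 152 152]
 [ 84  83  83  79  79  78  74  73  78  72  70  69  73  71  74  80  81  80
   81  73  68  73  73  71  78  73  74  71  73  72  74  69  74  70  71  98
  127 143 149 152 149 148]
 [ 81  84  85  90  97  98 100 103 107 129 132 131 126 117 124 144 144 141
  142 141 143 143 143 141 140 136 127 113 104 105 107 108 105  99  98  99
  105 123 137 138 143 146]
 [ 83  85  86  98 105 108 107 109 123 151 158 158 154 137 131 144 143 141
  142 143 145 145 142 144 140 141 139 148 156 156 157 155 155 156 156 158
  157 146 138 135 138 138]
 [ 85  79  84  96 107 109 108 109 108 127 153 161 153 136 132 142 147 143
  139 142 143 147 144 141 139 140 136 140 142 141 139 142 142 144 142 142
  145 135 
[... 1942 characters left out ...]
 [ 87  83  85  88  86  87  89  88  86  87  86  88  98 121 141 145 143 140
  138 140 147 145 142 137 134 112  89  85  87  82  87  86  86  84  86  85
   80  77  76  76  77  82]
 [ 87  85  91  88  87  90  85  85  89  85  81  84  92 120 141 146 140 140
  139 141 144 143 142 143 132 110  89  81  87  84  88  83  89  87  87  83
   78  76  73  76  75  82]
 [ 64  63  63  62  62  61  62  73  78  86  85  87  88 101 115 115 114 117
  110 115 118 121 122 126 112  95  82  82  86  81  83  85  88  85  80  82
   74  74  74  74  77  88]
 [ 76  85  84  81  85  84  82  85  80  73  77  87  84  85  85  85  85  80
   90  86  84  86  83  82  89  85  83  86  87  87  82  86  86  89  83  78
   75  72  74  74  76  88]]
```

View pics/w1c.png

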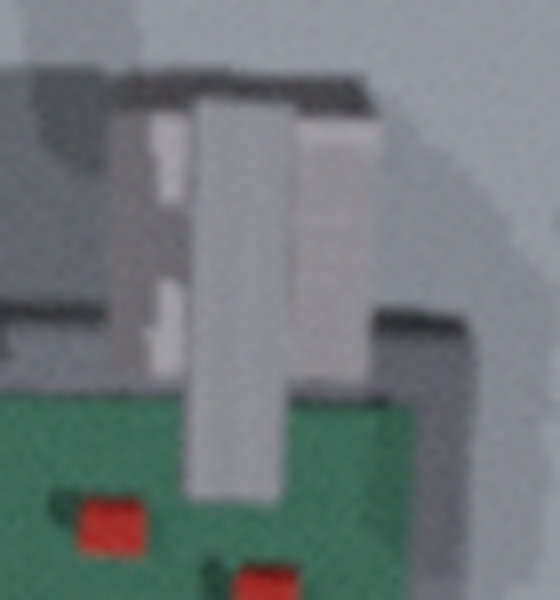

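The enlarged crop shows the bar's top face from (245,97) to (234,497). That puts its middle at about (502.3, 225.3), 55.6 mm long, at −8.5°, with the top at about 82 against 84 expected. The commanded pose needs about +1, +1 and −0.6°, then a descent to grasp height.

>>> step_arm(targets=[[[1,1,-30,0,0,-0.011],[1,1,-60,0,0,-0.011],[1,1,-90,0,0,-0.011],[1,1,-115,0,0,-0.011],[1,1,-135,0,0,-0.011],[1,1,-150,0,0,-0.011],[1,1,-162,0,0,-0.011],[1,1,-169,0,0,-0.011],[1,1,-172,0,0,-0.011],[1,1,-172,0,0,-0.011],[1,1,-172,0,0,-0.011]]])

```text
time: 2.98
tool_pos: [503.0, 225.4, 82.3]
tcp_rot: [180.0, 0.1, 171.5]
ft_force: [-0.6, 0.9, 1.1]
finger_gap: 85.2
grip_force: 0.0
```

```bash
python3 - <<'E'
from h import *
import pickle
s=vision.snapshot('wrist');q=r.sense();print(q['tool_pos'],q['tcp_rot'],q['ft_force'])
print(proj(s,[502.3,225.3,84])*1.5625,[ (proj(s,[502.3,225.3,84]+L*np.array([np.cos(np.radians(-8.5)),np.sin(np.radians(-8.5)),0]))*1.5625).round() for L in(-28,28)], proj(s,q['tool_pos'])*1.5625)
cv2.imwrite('pics/w2.png',cv2.resize(s['img'],(800,600),interpolation=cv2.INTER_CUBIC))
E
```

```text
[503.19263734 225.51930497  82.53684948] [1.79952786e+02 9.87912587e-02 1.71521425e+02] [ 0.06763298  0.06427463 -0.104782  ]
[397.89391774 400.66229835] [array([398., 316.]), array([398., 476.])] [398.96720759 400.6698136 ]
```

View pics/w2.png

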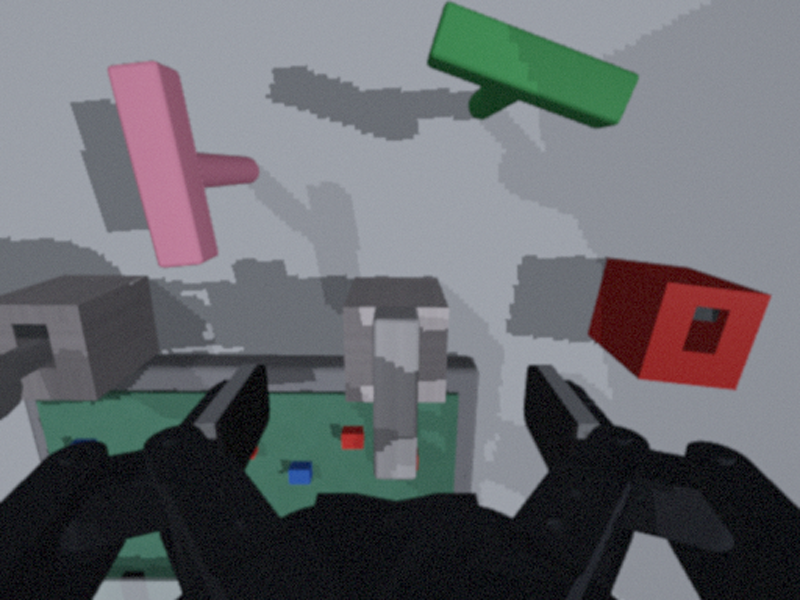

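Bar's top face spans x 374–419 and y 318–478, so its middle is at (396.5, 398), within 1 mm of prediction. The fingers straddle it evenly. I apply a −1, −0.7, −2 correction and close gently.

>>> step_arm(targets=[[[-1,-0.7,-2,0,0,0],[-1,-0.7,-2,0,0,0],[-1,-0.7,-2,0,0,0],[-1,-0.7,-2,0,0,0],[-1,-0.7,-2,0,0,0],[-1,-0.7,-2,0,0,0],[-1,-0.7,-2,0,0,0],[-1,-0.7,-2,0,0,0],[-1,-0.7,-2,0,0,0],[-1,-0.7,-2,0,0,0]]], fingers=1, newtons=60)

```text
time: 3.87
tool_pos: [501.5, 224.8, 79.5]
tcp_rot: [180.0, 0.0, 171.5]
ft_force: [-0.6, -0.2, 3.9]
finger_gap: 12.9
grip_force: 59.4
```

```bash
python3 - <<'E'
from h import *
q=r.sense();print({k:np.round(q[k],2) for k in('tool_pos','tcp_rot','ft_force','wrist_torque','finger_gap','grip_force')})
E
```

```text
{'tool_pos': array([501.46, 224.77,  79.53]), 'tcp_rot': array([1.7999e+02, 1.0000e-02, 1.7154e+02]), 'ft_force': array([-0.57, -0.23,  3.87]), 'wrist_torque': array([0.14, 0.21, 0.02]), 'finger_gap': np.float64(12.91), 'grip_force': np.float64(59.38)}
```

The grip is good: 13 mm gap, low side force. First twist: clockwise with lift.

>>> step_arm(targets=[[[0,0,0.5,0,0,-0.042],[0,0,1.5,0,0,-0.084],[0,0,2.5,0,0,-0.126],[0,0,3.5,0,0,-0.168],[0,0,4.5,0,0,-0.21],[0,0,5.5,0,0,-0.252],[0,0,6.5,0,0,-0.294],[0,0,7.5,0,0,-0.336],[0,0,8.5,0,0,-0.378],[0,0,10,0,0,-0.43],[0,0,10,0,0,-0.43],[0,0,10,0,0,-0.43]]], fingers=1, newtons=90)

```text
time: 4.87
tool_pos: [501.0, 224.6, 87.8]
tcp_rot: [-180.0, -0.0, 146.9]
ft_force: [3.8, 2.9, -10.1]
finger_gap: 12.6
grip_force: 88.1
```

```bash
python3 - <<'E'
from h import *
q=r.sense();print({k:np.round(q[k],2) for k in('tool_pos','tcp_rot','ft_force','wrist_torque','finger_gap','grip_force')})
s=vision.snapshot('wrist')
cv2.imwrite('pics/w3.png',cv2.resize(s['img'],(800,600),interpolation=cv2.INTER_CUBIC))
E
```

```text
{'tool_pos': array([500.99, 224.65,  87.77]), 'tcp_rot': array([-1.7998e+02, -3.0000e-02,  1.4687e+02]), 'ft_force': array([  3.81,   2.89, -10.07]), 'wrist_torque': array([ 0.53, -0.89, -0.01]), 'finger_gap': np.float64(12.64), 'grip_force': np.float64(88.1)}
```

View pics/w3.png

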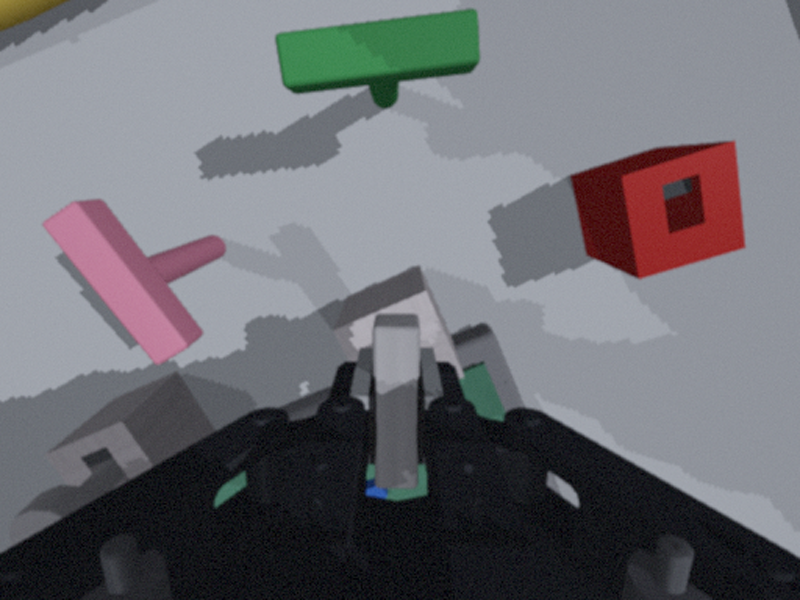

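The bar (x 375–420, y 315–488) stays square in the pads and has turned about 25° clockwise against the block, lifted about 8 mm. Now the twist back.

>>> step_arm(targets=[[[0,0,0.5,0,0,0.08],[0,0,1.5,0,0,0.16],[0,0,2.5,0,0,0.24],[0,0,3.5,0,0,0.32],[0,0,4.5,0,0,0.4],[0,0,5.5,0,0,0.48],[0,0,6.5,0,0,0.56],[0,0,7.5,0,0,0.64],[0,0,8.5,0,0,0.72],[0,0,10,0,0,0.8],[0,0,10,0,0,0.87],[0,0,10,0,0,0.87]]])

```text
time: 5.92
tool_pos: [501.1, 224.1, 98.0]
tcp_rot: [-180.0, -0.1, -163.1]
ft_force: [4.5, -0.3, -9.9]
finger_gap: 12.6
grip_force: 88.4
```

>>> step_arm(targets=[[[0,0,0,0,0,0],[0,0,0,0,0,0]]])

```text
time: 6.08
tool_pos: [501.0, 224.2, 98.3]
tcp_rot: [-180.0, -0.1, -163.4]
ft_force: [5.0, -1.5, -10.7]
finger_gap: 12.7
grip_force: 88.2
```

```bash
python3 - <<'E'
from h import *
q=r.sense();print({k:np.round(q[k],2) for k in('tool_pos','tcp_rot','ft_force','wrist_torque','finger_gap','grip_force')})
s=vision.snapshot('wrist')
cv2.imwrite('pics/w4.png',cv2.resize(s['img'],(800,600),interpolation=cv2.INTER_CUBIC))
E
```

```text
{'tool_pos': array([501.02, 224.16,  98.3 ]), 'tcp_rot': array([-1.7997e+02, -6.0000e-02, -1.6340e+02]), 'ft_force': array([  5.03,  -1.46, -10.71]), 'wrist_torque': array([-0.2 , -0.9 ,  0.03]), 'finger_gap': np.float64(12.67), 'grip_force': np.float64(88.21)}
```

View pics/w4.png

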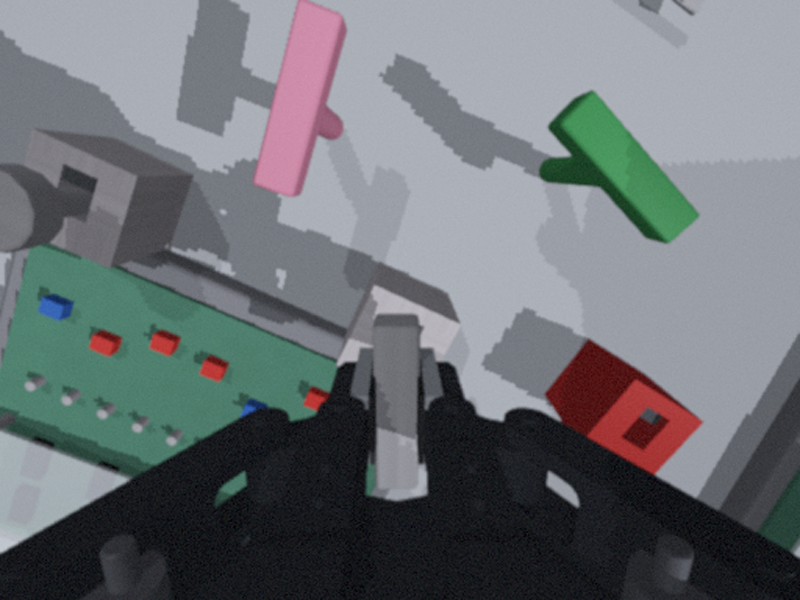

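The pin is now about 25° counter-clockwise of its start, about 19 mm up and still in the bore, with the bar square in the pads. Draw it out.

>>> step_arm(targets=[[[0,0,3,0,0,0],[0,0,7,0,0,0],[0,0,11,0,0,0],[0,0,15,0,0,0],[0,0,20,0,0,0],[0,0,25,0,0,0],[0,0,32,0,0,0],[0,0,45,0,0,0],[0,0,65,0,0,0],[0,0,90,0,0,0],[0,0,110,0,0,0],[0,0,125,0,0,0]]])

```text
time: 7.13
tool_pos: [502.2, 225.1, 228.4]
tcp_rot: [180.0, 0.2, -163.3]
ft_force: [0.7, -0.5, -1.0]
finger_gap: 12.3
grip_force: 89.6
```

>>> step_arm(targets=[[[1,-15,0,0,0,-0.03],[3,-45,0,0,0,-0.1],[5,-80,0,0,0,-0.17],[7,-115,0,0,0,-0.24],[9,-150,0,0,0,-0.31],[11,-185,0,0,0,-0.38],[12,-220,0,0,0,-0.45],[14,-255,0,0,0,-0.52],[16,-290,0,0,0,-0.59],[18,-325,0,0,0,-0.66],[20,-360,0,0,0,-0.73],[22,-395,0,0,0,-0.8]]])

```text
time: 8.13
tool_pos: [523.4, -172.1, 226.2]
tcp_rot: [180.0, 0.1, 150.7]
ft_force: [0.9, -0.2, -0.9]
finger_gap: 12.3
grip_force: 89.6
```

>>> step_arm(targets=[[[1,-30,0,0,0,0],[2,-55,0,0,0,0],[3,-75,0,0,0,0],[3,-86,0,0,0,0],[3,-86,0,0,0,0],[3,-86,0,0,0,0]]])

```text
time: 8.63
tool_pos: [526.4, -256.3, 225.0]
tcp_rot: [180.0, 0.0, 150.9]
ft_force: [-0.0, 0.3, -1.6]
finger_gap: 12.1
grip_force: 89.6
```

```bash
python3 - <<'E'
from h import *
q=r.sense();print({k:np.round(q[k],2) for k in('joint_pos','tool_pos','tcp_rot','ft_force','finger_gap','grip_force')})
s=vision.snapshot('scene');w=vision.snapshot('wrist')
cv2.imwrite('pics/s5.png',np.hstack([cv2.resize(x['img'],(400,300),interpolation=cv2.INTER_AREA) for x in(s,w)]))
E
```

```text
{'joint_pos': array([-3.099e+01,  6.040e+00,  8.978e+01,  3.000e-02,  8.417e+01,
       -9.185e+01]), 'tool_pos': array([ 526.42, -256.26,  225.01]), 'tcp_rot': array([1.7997e+02, 2.0000e-02, 1.5086e+02]), 'ft_force': array([-0.01,  0.27, -1.56]), 'finger_gap': np.float64(12.15), 'grip_force': np.float64(89.59)}
```

View pics/s5.png

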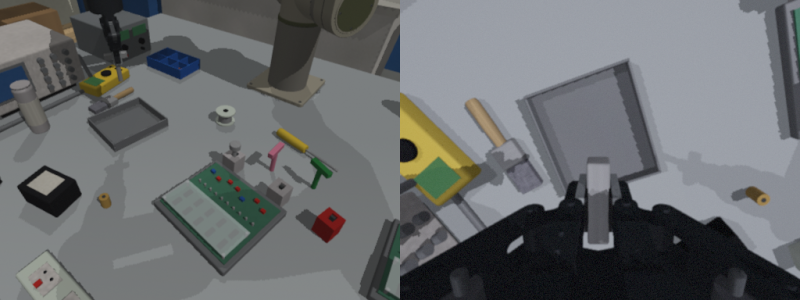

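The pin hangs in the fingers above the tray and the round pin is still in its block. Lower it.

>>> step_arm(targets=[[[0,-2,-15,0,0,0],[0,-3,-40,0,0,0],[0,-3,-70,0,0,0],[0,-3,-95,0,0,0],[0,-3,-115,0,0,0],[0,-3,-128,0,0,0],[0,-3,-136,0,0,0],[0,-3,-140,0,0,0],[0,-3,-143,0,0,0],[0,-3,-145,0,0,0],[0,-3,-146,0,0,0],[0,-3,-146,0,0,0]]])

```text
time: 9.73
tool_pos: [526.9, -259.7, 79.2]
tcp_rot: [-180.0, 0.1, 150.9]
ft_force: [-0.4, 0.2, -1.9]
finger_gap: 12.2
grip_force: 89.6
```

>>> step_arm(targets=[[[0,0,-1,0,0,0],[0,0,-2,0,0,0],[0,0,-2,0,0,0],[0,0,-2,0,0,0]]])

```text
time: 10.07
tool_pos: [526.4, -259.4, 76.4]
tcp_rot: [180.0, 0.0, 150.9]
ft_force: [0.8, 0.4, -1.9]
finger_gap: 12.3
grip_force: 89.6
```

```bash
python3 - <<'E'
from h import *
q=r.sense();print({k:np.round(q[k],2) for k in('tool_pos','tcp_rot','ft_force','finger_gap','grip_force')})
s=vision.snapshot('scene')
cv2.imwrite('pics/s6.png',cv2.resize(s['img'][90:220,80:240],None,fx=4,fy=4,interpolation=cv2.INTER_CUBIC))
E
```

```text
{'tool_pos': array([ 526.38, -259.4 ,   76.39]), 'tcp_rot': array([1.800e+02, 1.000e-02, 1.509e+02]), 'ft_force': array([ 0.85,  0.37, -1.95]), 'finger_gap': np.float64(12.33), 'grip_force': np.float64(89.6)}
```

View pics/s6.png

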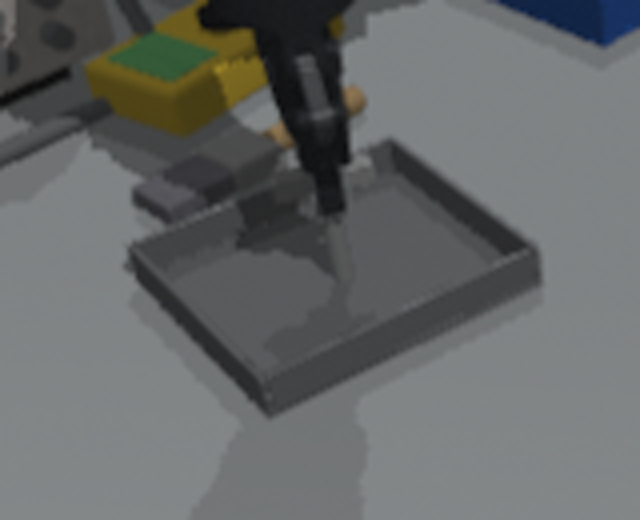

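The pin's shank reaches the tray floor near its middle, at crop (342,280). Release and rise.

>>> step_arm(targets=[[[0,0,0,0,0,0],[0,0,0,0,0,0],[0,0,0,0,0,0],[0,0,0,0,0,0],[0,0,0,0,0,0],[0,0,0,0,0,0],[0,0,0,0,0,0],[0,0,0,0,0,0],[0,0,0,0,0,0],[0,0,0,0,0,0]]], fingers=-1)

```text
time: 10.95
tool_pos: [526.4, -259.4, 76.3]
tcp_rot: [-180.0, -0.0, 150.9]
ft_force: [-0.5, 0.1, 0.1]
finger_gap: 85.3
grip_force: 0.0
```

>>> step_arm(targets=[[[0,0,8,0,0,0],[0,0,20,0,0,0],[0,0,40,0,0,0],[0,0,65,0,0,0],[0,0,95,0,0,0],[0,0,120,0,0,0],[0,0,140,0,0,0],[0,0,150,0,0,0],[0,0,150,0,0,0],[0,0,150,0,0,0],[0,0,150,0,0,0],[0,0,150,0,0,0]]])

```text
time: 11.95
tool_pos: [525.5, -258.8, 224.1]
tcp_rot: [180.0, -0.2, 150.9]
ft_force: [-0.1, 0.8, 0.7]
finger_gap: 85.6
grip_force: 0.0
```

```bash
python3 - <<'E'
from h import *
q=r.sense();print({k:np.round(q[k],2) for k in('time','tool_pos','ft_force','finger_gap','grip_force')})
s=vision.snapshot('scene')
cv2.imwrite('pics/s7.png',cv2.resize(s['img'][90:240,80:340],None,fx=3,fy=3,interpolation=cv2.INTER_CUBIC))
E
```

```text
{'time': np.float64(11.95), 'tool_pos': array([ 525.45, -258.83,  224.14]), 'ft_force': array([-0.13,  0.81,  0.73]), 'finger_gap': np.float64(85.55), 'grip_force': np.float64(0.0)}
```

View pics/s7.png

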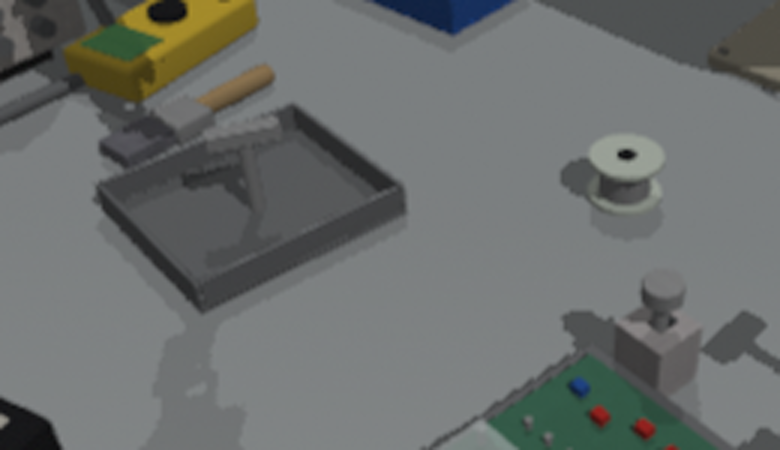

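The pin stands free near the middle of the tray, with its foot at crop (258,210). The round pin is still in its block at (662,290). Handing in.

```bash
python3 -c "
from bench import r
print(r.hand_in())"
```

```text
the job is handed in; nothing more can be done
None
```

The job is handed in (verdict not shown): I worked the seized pin loose by about 25° each way, drew it out and left it standing in the grey tray; the round-headed pin is still in its block.

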